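# Free the sagging bolt of the guard gate and hold the gate ajar

## Robot

A 7-joint arm with a two-finger parallel gripper is mounted at the origin on the work surface. World frame = base frame: x ahead of the robot, y to its left, z up, the work surface at z = 0. Lengths are in m, angles in rad, forces in N, time in s.
With the tool pointing down it reaches from about 0.425 to 0.875 m from the base axis. Payload 4.7 kg.
Tool frame: the origin (TCP) lies on the centre line of the jaws, within the pads' length; the fingertips stand 22 mm ahead of it and the grasp point (between the pads) lies 3 mm ahead of it; z points along the fingers, y is the direction in which the jaws open and shut (so a half turn about z gives the same grasp; the last joint's range is limited). The gripper opens to 87 mm and grips with 3 to 60 N. Pads are 19 mm wide; open, the fingers measure 117 mm over their backs; the gripper's body (75 mm by 190 mm) begins 51 mm behind the grasp point.
Start: joints at [-1.194, 0.321, -0.07, 1.45, 0.023, 1.371, -0.057], TCP at [0.231, 0.608, 0.245] pointing down, gripper open.
Joint ranges: [-2.86, 2.86], [-0.3, 2.09], [-1.38, 1.24], [0.06, 2.45], [-1.56, 4.7], [0.09, 2.05], [-2.69, 2.69]. Speed limits (rad/s): [2.57, 2.57, 3.14, 3.14, 3.14, 3.14, 3.14].

## Interface

Orientations are given as a rotation vector (axis times angle).
In Python, from bench import ctrl, imaging, close_job, finder gives the robot as it stands. The module is installed in compiled form; this text tells all that it offers.
- The arm moves only by the shell command python3 -m jog 'ROWS' [FORCE]. ROWS is JSON, a list that holds one entry, the list of rows, each a list of 7 numbers: the shift along the tool's x, y, z in cm, then the turn, a rotation vector about the tool's x, y, z in degrees, then the finger opening in cm, from 0 to 8.7. In form: [[[dx, dy, dz, ax, ay, az, claw], ...]]. A call has 1 to 12 rows; each row shifts and turns the commanded pose from where the row before left it, along the tool's axes as they then stand; what a row does not reach is not made up. A row lasts 1/10 s, in which the tool goes at most 50 mm and 8.59 degrees, less where a joint would pass 70% of its speed; a pose out of reach is approached as far as the arm can. A call is refused whole if a number of a shift passes 5 or a number of a turn 8.59, either way. A call with a gripper value outside its range is refused whole. The fingers move at their own pace and stop on an object; FORCE is the grip in N (left out, the last holds). Time passes only in rows, so rows that do not move let the fingers close. It gives the time, the measured TCP pose, the force and the opening at its end, in the units of the state.
- ctrl.get_state(): the state, without advancing time (a new reading comes with each control period).
- imaging.get_image(name): name is "scene" or "top"; returns a dict with "frame" (400x640x3 uint8, red, green, blue), "intrinsics" (3x3 intrinsics, pixels), "k1" (the pictures are not rectified: a ray, as slopes to the right and down, at radius r is drawn at 1 + k1 r^2 times it, then the intrinsics apply), "pose" (4x4, takes a point from camera to world coordinates). Camera axes: x right, y down, z forward; pixel columns grow to the right and rows downward; lengths in m; the calibration is good to about 2 mm. A picture is of the moment at which its call begins. There is no depth.
- close_job(): hands the job in, once; it reports no verdict.
Trained networks look in the newest picture that a camera, given by its name, has taken for a name from the list of things; names that differ only in an ending like _2 or _b are one class to them, and where a whole thing is asked for, a point or a joint stands for the part that bears it (a point fixed in the world has none). Each returns a list of dicts, best first, with "conf" (0 to 1); they miss things now and then, are a little off and sometimes report something else, mostly with a low value. They report only what shows in the picture. A call takes as long as a camera call.
- finder.trace(label, camera): "region" (400x640 bool, what is visible of it) and "point" ([row, column] as shares, 0 to 1, of the picture: columns of its width, rows of its height, amid what is visible of it).
- finder.spot_point(label, camera): "point" ([row, column] as shares, 0 to 1, of the picture: columns of its width, rows of its height: a listed point, or the origin of a listed thing).
The state is a dict: "time": time; "joint_positions": joint angles; "qd": joint speeds; "joint_torque": joint torques, N m; "position": TCP position; "tool_rot": TCP orientation; "ft_force": force on the tool from outside, world axes, zero at the start; "torque": the same for the moment, N m; "grip_width": opening from 0.0 (shut) to 1.0 (fully open).
Only numpy, scipy, OpenCV 4.12 (cv2) and the standard library are available. Lean on these libraries where they do the work, as an engineer would, in place of code of your own. Each camera call takes 0.05 s, during which the arm holds its last target. There are 200 camera calls.

## Task

The bolt on top of the bench guard's gate has sagged so that its nose is caught behind the bent-up lip of the keeper. Take the bolt by its ball knob, lift it over the lip while drawing it back out of the keeper, then ease the self-closing gate open towards the robot until the gap at its free edge is about 10 cm, without flinging it wide or disturbing the things lying about. Finish while still holding the gate ajar at that opening by the knob, with the bolt drawn back: do not let go.

Things in the scene. Friction and masses are not known exactly. Their poses are not given: they have to be found in the camera images.
- guard: fixed bench guard (grey base 260 x 400 x 6 mm, aluminium posts, low clear panels; 150 mm high), with the gate at its front. Origin on the bench under the middle of the gate opening, z up; its -x side faces the robot, +y runs along the shut gate from the keeper post (y = -159 mm) to the hinge post (y = +159 mm).
- gate_hinge (a point): a point on the gate's upright hinge axis, 140 mm above the bench; in the guard's frame at (0, 130, 140) mm.
- gate_edge (a point): top of the gate's free edge, 260 mm from the hinge axis, height 140 mm. The gate is an aluminium frame 18 mm thick with a clear pane; its top rail is at 140 mm, and two dark steel bolt guides stand on it, up to 184 mm, 42 mm and 160 mm from the free edge.
- gate (a joint): opening angle of the gate, rad: 0 shut, grows as the free edge swings towards the robot (guard's -x); stop at 1.3. A spring shuts it (about 0.3 N m at 0, plus 0.4 N m per rad), so it does not stay open by itself. The gap at the free edge is about 260 mm times the angle (0.385 rad = 100 mm).
- knob: black ball knob, 26 mm across, origin at its centre, on an upright 9 mm steel stalk rising 55 mm from the bolt's shank. The ball's centre is 213 mm above the bench while the bolt sags, on the line of the gate's top rail, 175 mm from the hinge axis while the bolt is fully shot; it moves rigidly with the bolt and turns with the gate. The space around the ball is free.
- bolt (a joint): how far the bolt is drawn back along the gate towards the hinge, m: 0 fully shot into the keeper, 0.045 fully back. It starts between 0 and 0.004. The lip catches the nose at about 0.006 unless it is lifted; the nose has left the keeper at 0.026. Friction about 1 to 2 N.
- bolt_lift (a joint): how far the bolt is raised in its tall worn guides, m: 0 sagged, 0.016 at the top of the slots. It drops by its own weight (160 to 270 g). The nose passes over the lip when raised by more than about 0.009.
- bolt_nose (a point): middle of the underside of the bolt's nose, a steel block 14 x 14 x 20 mm (20 high) at the end of the 10 mm round shank; the nose hangs 9 mm below the shank, 108 mm from the knob's stalk, away from the hinge.
- lip_top (a point): middle of the top edge of the bent-up lip, a steel plate 4.5 mm thick across the gate side of the keeper, 152 mm above the bench. The keeper is a steel channel 34 mm long on the latch post, open at the top and ends, 21 mm wide inside, walls to 172 mm high; its front wall keeps the gate shut while the nose is inside.
- tray: small clear open plastic tray, 100 x 75 x 40 mm, loose inside the guard; leave alone. Origin under its middle.
- coupon: flat six-pointed steel test piece, 56 mm across, 5 mm thick, loose on the bench; leave alone. Origin under its middle.
- gauge: round black dial gauge, 52 mm across, 24 mm high, with a short stem, loose on the bench; leave alone. Origin under its middle.
- pot: grey plastic pot, 60 mm across, 60 mm high, loose on the bench; leave alone. Origin under its middle.

How it is judged:
On the way:
1. the bolt is drawn back until its nose has left the keeper (value of joint bolt above 0.026 m), for 0.1 s.
At the end, for the whole second after the job is handed in: The gate stands still, 0.27 to 0.51 rad open (a gap of 70 to 130 mm at its free edge), held there by the fingers on the knob or its stalk (more than 1 N) with the bolt still drawn back by more than 15 mm (value of joint gate between 0.27 and 0.51 rad and velocity of joint gate between -0.1 and 0.1 rad/s and value of joint bolt above 0.015 m and contact force between the fingers and knob above 1 N); the arm keeps its last pose, push and grip.
It fails at once if the gate is flung wide (beyond 0.8 rad) (value of joint gate above 0.8 rad).
It fails at once if a bystander is moved by more than 30 mm (distance of any of tray, coupon, gauge, pot from where it was at the start of the episode above 0.03 m).
It also fails if it takes over 32 s, if anything falls off the work surface, if the arm or the gripper's body presses on something with over 40 N, if the wrist force passes 120 N, or if a joint passes its speed limit or range.

## Working session

There is one attempt and no reset: what is moved stays moved. The work goes in short steps, Python scripts to look and compute and a shell command to move; the robot and the scene stay as the last step left them, time stands still between calls to the robot, and variables do not carry over. Pictures are saved under pics/ and viewed, about 8 in all and at most 12, crops included, and the job is handed in when it is done.

```bash
mkdir -p pics; cat > h.py <<'E'
import numpy as np,cv2
from bench import ctrl,imaging,finder
def ray(im,pt):
    K=im['intrinsics'];u,v=pt[1]*640,pt[0]*400
    x=np.array([(u-K[0][2])/K[0][0],(v-K[1][2])/K[1][1]]);s=x.copy()
    for _ in range(20): s=x/(1+im['k1']*(s@s))
    P=np.array(im['pose']);return P[:3,3],P[:3,:3]@np.array([s[0],s[1],1])
def atz(im,pt,z):
    o,d=ray(im,pt);return o+d*(z-o[2])/d[2]
def tri(a,b):
    (o1,d1),(o2,d2)=a,b
    t=np.linalg.lstsq(np.c_[d1,-d2],o2-o1,rcond=None)[0]
    p,q=o1+t[0]*d1,o2+t[1]*d2;return (p+q)/2,np.linalg.norm(p-q)
Z=dict(knob=.213,gate_hinge=.14,gate_edge=.14,lip_top=.152,bolt_nose=.154,guard=0,tray=0,coupon=0,gauge=0,pot=0)
def look(names):
    R={}
    for n in names:
        for c in('scene','top'):
            im=imaging.get_image(c)
            r=finder.spot_point(n,c)
            if r:
                R[n,c]=ray(im,r[0]['point']);print(n,c,round(r[0]['conf'],2),np.round(np.array(r[0]['point'])*[400,640],1),'atz',atz(im,r[0]['point'],Z[n]).round(3))
        if (n,'scene') in R and (n,'top') in R:
            p,e=tri(R[n,'scene'],R[n,'top']);print('  tri',p.round(4),round(e,4))
E
python3 - <<'E'
from h import *
look(['knob','gate_hinge','gate_edge','lip_top','guard','pot','gauge','coupon','tray'])
a=[imaging.get_image(c)['frame'][:,:,::-1] for c in('scene','top')]
cv2.imwrite('pics/s.png',a[0]);cv2.imwrite('pics/t.png',a[1])
s=ctrl.get_state();print(s)
E
```

```text
knob scene 0.6 [195.5 306.5] atz [ 0.637 -0.008  0.213]
knob top 0.51 [172.3 318.8] atz [ 0.64  -0.01   0.213]
  tri [ 0.6389 -0.0088  0.2161] 0.003
gate_hinge scene 0.84 [231.8 362.7] atz [0.669 0.165 0.14 ]
gate_hinge top 0.84 [169.9 248.9] atz [0.664 0.161 0.14 ]
  tri [0.6656 0.1631 0.1336] 0.003
gate_edge scene 0.55 [201.6 276.3] atz [ 0.636 -0.102  0.14 ]
gate_edge top 0.91 [178.7 354.1] atz [ 0.637 -0.101  0.14 ]
  tri [ 0.6372 -0.1015  0.1415] 0.0011
lip_top scene 0.45 [200.  275.6] atz [ 0.638 -0.103  0.152]
lip_top top 0.62 [182.5 357.1] atz [ 0.625 -0.107  0.152]
  tri [ 0.6284 -0.1084  0.1343] 0.0013
guard scene 0.96 [235.6 319.3] atz [0.642 0.031 0.   ]
guard top 0.64 [186.4 303.4] atz [0.645 0.025 0.   ]
  tri [0.6442 0.0281 0.0023] 0.0062
pot scene 0.56 [191.4 427.5] atz [0.387 0.341 0.   ]
pot top 0.86 [284.7 194.3] atz [0.382 0.324 0.   ]
  tri [ 0.3803  0.3349 -0.0131] 0.0151
gauge scene 0.85 [231.5 436.9] atz [0.532 0.39  0.   ]
gauge top 0.66 [227.1 167.4] atz [0.539 0.4   0.   ]
  tri [0.5384 0.3919 0.0138] 0.0073
coupon scene 0.58 [156.  226.4] atz [ 0.422 -0.37
[... 266 characters left out ...]
1.9, 'joint_positions': array([-1.19391537,  0.3210092 , -0.07007981,  1.45051028,  0.02259765,
        1.3707746 , -0.05691012]), 'qd': array([-3.55282383e-04,  1.09476914e-03, -1.42482049e-04, -8.11812583e-04,
        3.03274617e-05, -1.01322748e-03,  3.86110412e-04]), 'joint_torque': array([-8.13529937e-06, -4.91092336e+01, -4.03120006e-01, -3.12766349e+01,
       -6.36989227e-02,  3.36208963e-02,  1.43425905e-05]), 'position': array([0.23071013, 0.60770216, 0.24457523]), 'tool_rot': array([5.66740264e-01, 3.08998737e+00, 1.19496430e-04]), 'ft_force': array([ 0.23837297,  0.03318275, -0.27264128]), 'torque': array([-0.00804367,  0.01686044,  0.02162054]), 'grip_width': 1.0000382984021174}
```

View picture.

View pics/s.png

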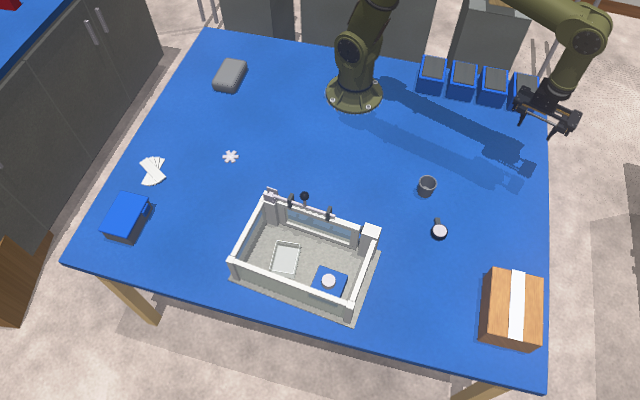

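View pics/t.png

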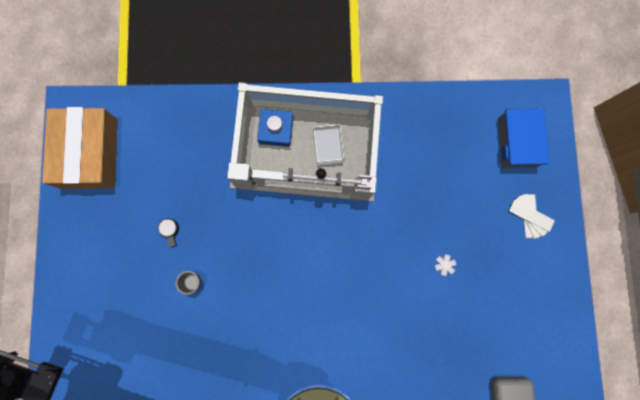

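```bash
python3 -m jog '[[[-3,-2,-2.5,0,0,0,8.7],[-3.7,-2.7,-2.5,0,0,0,8.7],[-3.7,-2.7,0,0,0,0,8.7],[-3.7,-2.7,0,0,0,0,8.7],[-3.7,-2.7,0,0,0,0,8.7],[-3.7,-2.7,0,0,0,0,8.7],[-3.7,-2.7,0,0,0,0,8.7],[-3.7,-2.7,0,0,0,0,8.7],[-3.7,-2.7,0,0,0,0,8.7],[-3.7,-2.7,0,0,0,0,8.7],[-3.7,-2.7,0,0,0,0,8.7],[-3.7,-2.7,0,0,0,0,8.7]]] 30' | tail -20
```

```text
invalid input: not JSON, or not a number
```

The scene view shows the black knob at about (305,195), with the gate facing the robot. The top view puts it at about (321,173), 2 px from what the network said. The loose items are well clear of the path. The move was refused because I put the force inside the quotes.

```bash
python3 -m jog '[[[-3,-2,-2.5,0,0,0,8.7],[-3.7,-2.7,-2.5,0,0,0,8.7],[-3.7,-2.7,0,0,0,0,8.7],[-3.7,-2.7,0,0,0,0,8.7],[-3.7,-2.7,0,0,0,0,8.7],[-3.7,-2.7,0,0,0,0,8.7],[-3.7,-2.7,0,0,0,0,8.7],[-3.7,-2.7,0,0,0,0,8.7],[-3.7,-2.7,0,0,0,0,8.7],[-3.7,-2.7,0,0,0,0,8.7],[-3.7,-2.7,0,0,0,0,8.7],[-3.7,-2.7,0,0,0,0,8.7]]]' 30 | tail -20
python3 - <<'E'
from h import *
R=[]
for f,c,(u,v) in(('s','scene',(305,195)),('t','top',(321,173))):
    g=cv2.cvtColor(cv2.imread(f'pics/{f}.png'),cv2.COLOR_BGR2GRAY)
    w=g[v-7:v+8,u-7:u+8];print(w[::1])
    m=(w<45)
    m=np.clip(45.-w,0,None);yy,xx=np.mgrid[v-7:v+8,u-7:u+8]+.5
    p=[(m*yy).sum()/m.sum()/400,(m*xx).sum()/m.sum()/640]
    im=imaging.get_image(c);R.append(ray(im,p));print(np.array(p)*[400,640],atz(im,p,.213),im['pose'][:3,3])
print(tri(*R))
E
```

```text
time: 3.1
position: [0.5265, 0.1562, 0.2939]
tool_rot: [0.566, 3.089, 0.001]
ft_force: [0.6, 1.0, -1.3]
grip_width: 0.999
[[116 116 117 119 117 118 117 117 117 117 118 118 119 117 119]
 [116 116 117 117 117 119 118 118 118 118 118 118 118 118 118]
 [117 116 117 117 121 122 122 121 121 119 118 118 120 120 121]
 [117 118 118 120  89  82  71  97 100 118 120 121 122 122 121]
 [117 119 122  93  60  55  53  55  53  74 116 120 120 122 121]
 [120 122  93  62  53  56  55  54  52  50  93 117 122 122 121]
 [120 103  64  51  55  65  75  64  56  52  75 116 120 120 120]
 [120 104  63  53  55  64  71  61  55  52  48 112 121 121 120]
 [120  87  55  52  55  59  62  59  54  51  55 114 120 119 119]
 [119 120  70  49  53  54  55  55  55  49  53 113 119 117 119]
 [119 121  86  54  50  53  52  52  48  44  88 116 119 117 118]
 [117 118 120  73  47  47  48  47  43  67 113 120 118 117 118]
 [116 117 119 120 102  64  65  66 115 121 120 120 119 118 119]
 [113 114 116 119 120 106 105 103 109 120 121 120 121 119 119]
 [186 134 114 114 117 106 104 104 110 119 121 121 122 120 120]]
[199.16666667 306.83333333] [ 0.
[... 498 characters left out ...]
21 159 172]
 [159 120  64  33  28  33  44  43  38  30  26  52 108 157 171]
 [160 124  69  32  28  30  37  38  32  29  26  52 110 156 170]
 [166 151  98  44  26  26  29  30  27  24  27  66 122 155 162]
 [191 183 142  81  37  22  24  22  26  27  48  97 144 157 157]
 [209 208 183 120  59  32  26  20  24  44  90 142 169 178 184]
 [178 177 158 122  88  60  45  46  51  74 117 166 188 203 210]
 [138 139 133 125 110  95  84  85  89  95 115 146 163 177 184]
 [149 152 152 150 138 127 115 111 111 108 113 120 128 139 145]]
[174.27414966 321.24557823] [ 0.635132   -0.01601536  0.213     ] [0.41773766 0.03199109 1.27466733]
(array([ 0.63792924, -0.01202975,  0.19468964]), np.float64(0.009780366996041087))
```

```bash
python3 - <<'E'
from h import *
R=[]
for c,(u,v) in(('scene',(304.4,195.6)),('top',(321.2,174.1))):
    im=imaging.get_image(c);p=[v/400,u/640];R.append(ray(im,p));print(atz(im,p,.213))
print(tri(*R))
from scipy.spatial.transform import Rotation as Ro
s=ctrl.get_state();T=Ro.from_rotvec(s['tool_rot']).as_matrix();print(T.round(3))
k=np.array([.637,-.014,.300]);print(T.T@(k-s['position'])*100)
E
```

```text
[ 0.63864908 -0.01339659  0.213     ]
[ 0.63554873 -0.01591932  0.213     ]
(array([ 0.63622628, -0.01518246,  0.20875802]), np.float64(0.001889461122708204))
[[-0.934  0.358  0.   ]
 [ 0.358  0.934  0.001]
 [ 0.     0.001 -1.   ]]
[-16.46144801 -11.98078369  -0.64534101]
```

```bash
python3 -m jog '[[[-4.1,-3,-0.1,0,0,0,8.7],[-4.1,-3,-0.1,0,0,0,8.7],[-4.1,-3,0,0,0,0,8.7],[-4.1,-3,0,0,0,0,8.7],[0,0,0,0,0,-7.5,8.7],[0,0,0,0,0,-7.5,8.7],[0,0,0,0,0,0,8.7]]]' 30
python3 - <<'E'
from h import *
im=imaging.get_image('scene')['frame'][130:230,240:400,::-1];im2=imaging.get_image('top')['frame'][120:220,240:400,::-1]
cv2.imwrite('pics/a.png',cv2.resize(np.vstack([im,im2]),None,fx=3,fy=3))
from scipy.spatial.transform import Rotation as Ro
s=ctrl.get_state();T=Ro.from_rotvec(s['tool_rot']).as_matrix();print(T.round(3),s['joint_positions'].round(2))
k=np.array([.637,-.0145,.214]);print(T.T@(k-s['position'])*100)
E
```

```text
time: 4.0
position: [0.6347, -0.0077, 0.2951]
tool_rot: [-0.154, -3.137, -0.002]
ft_force: [0.4, 0.6, 1.7]
grip_width: 1.002
[[-0.995  0.101 -0.   ]
 [ 0.101  0.995  0.001]
 [ 0.     0.001 -1.   ]] [-0.38  0.28  0.44  1.43 -0.12  1.46  1.53]
[-0.31181406 -0.64381604  8.13889786]
```

View pics/a.png

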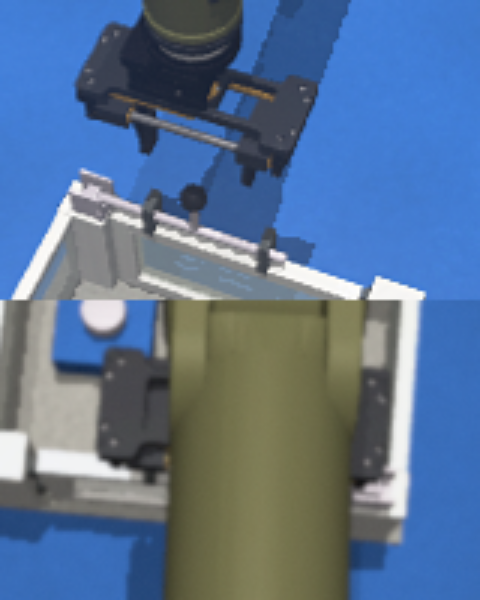

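The crop shows the open jaws straddling the knob along the gate line, knob at about (193,195) in the crop. Next I go down and close.

```bash
python3 -m jog '[[[-0.3,-0.6,1.1,0,0,0,8.7],[0,0,2.5,0,0,0,8.7],[0,0,2.5,0,0,0,8.7],[0,0,1.5,0,0,0,8.7],[0,0,0.5,0,0,0,6],[0,0,0,0,0,0,4],[0,0,0,0,0,0,2],[0,0,0,0,0,0,2],[0,0,0,0,0,0,1],[0,0,0,0,0,0,1],[0,0,0,0,0,0,1],[0,0,0,0,0,0,1]]]' 30
```

```text
time: 5.3
position: [0.6371, -0.0161, 0.2146]
tool_rot: [0.159, 3.137, 0.0]
ft_force: [-0.0, -0.2, 0.2]
grip_width: 0.354
```

```bash
python3 -m jog '[[[0,0,0,0,0,0,1],[0,0,0,0,0,0,1],[0,0,0,0,0,0,1],[0,0,0,0,0,0,1]]]' 30
```

```text
time: 5.7
position: [0.6372, -0.0156, 0.2145]
tool_rot: [0.158, 3.137, 0.001]
ft_force: [0.1, 2.4, 0.9]
grip_width: 0.274
```

```bash
python3 -m jog '[[[0,0,-0.4,0,0,0,1],[0,0,-0.4,0,0,0,1],[0,0,-0.4,0,0,0,1],[0,0,0,0,0,0,1],[0,0,0,0,0,0,1]]]' 40
python3 - <<'E'
from h import *
im=imaging.get_image('scene')['frame'][150:250,240:400,::-1]
cv2.imwrite('pics/b.png',cv2.resize(im,None,fx=5,fy=5,interpolation=cv2.INTER_CUBIC))
E
```

```text
time: 6.2
position: [0.6371, -0.0156, 0.2267]
tool_rot: [0.158, 3.137, 0.001]
ft_force: [1.1, 3.1, -1.4]
grip_width: 0.271
```

View pics/b.png

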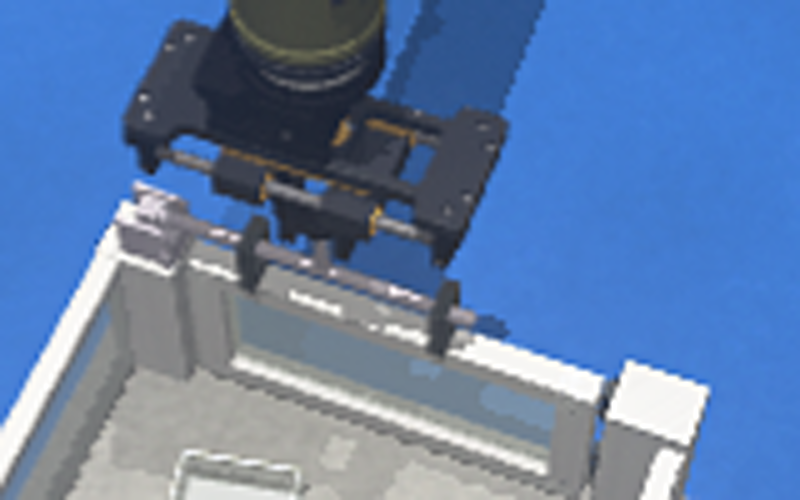

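The bolt now sits clearly higher in its guides, shank at about (320,262) in the crop, and the wrist carries roughly 2 N more, so it is lifted. Next I draw it back along tool +y.

```bash
python3 -m jog '[[[0,0.4,0,0,0,0,1],[0,0.5,0,0,0,0,1],[0,0.5,0,0,0,0,1],[0,0.5,0,0,0,0,1],[0,0,0,0,0,0,1]]]' 40
```

```text
time: 6.75
position: [0.6392, 0.0041, 0.2264]
tool_rot: [0.156, 3.137, 0.001]
ft_force: [1.3, 0.3, -1.7]
grip_width: 0.271
```

```bash
python3 -m jog '[[[0,0.5,0,0,0,0,1],[0,0.5,0,0,0,0,1],[0,0.5,0,0,0,0,1],[0,0.4,0,0,0,0,1],[0,0,0,0,0,0,1],[0,0,0,0,0,0,1]]]' 40
python3 - <<'E'
from h import *
im=imaging.get_image('scene')['frame'][150:250,240:400,::-1]
cv2.imwrite('pics/c.png',cv2.resize(im,None,fx=5,fy=5,interpolation=cv2.INTER_CUBIC))
E
```

```text
time: 7.35
position: [0.6413, 0.023, 0.2267]
tool_rot: [0.157, 3.137, 0.002]
ft_force: [2.5, 1.1, -1.7]
grip_width: 0.272
```

View pics/c.png

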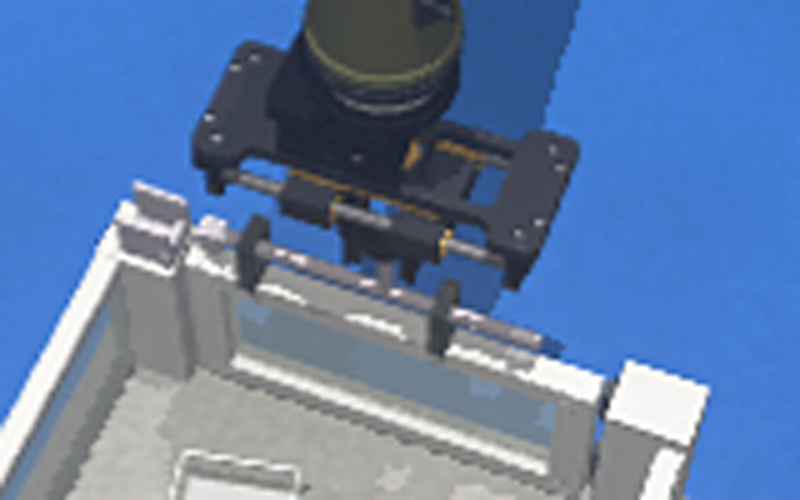

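The nose, at about (210,230) in the crop, has left the keeper, and the bolt is drawn about 39 mm. Now I swing the gate along its arc, about 135 mm from the hinge, turning the tool with it.

```bash
python3 -m jog '[[[0.26,0,0,0,0,1.1,1],[0.52,0.01,0,0,0,2.2,1],[0.52,0.01,0,0,0,2.2,1],[0.52,0.01,0,0,0,2.2,1],[0.52,0.01,0,0,0,2.2,1],[0.26,0.01,0,0,0,1.1,1],[0,0,0,0,0,0,1]]]' 40
```

```text
time: 8.1
position: [0.6153, 0.0268, 0.2268]
tool_rot: [0.459, 3.108, 0.0]
ft_force: [2.2, -0.3, -1.3]
grip_width: 0.269
```

```bash
python3 -m jog '[[[0.26,0,0,0,0,1.1,1],[0.52,0.01,0,0,0,2.2,1],[0.52,0.01,0,0,0,2.2,1],[0.52,0.01,0,0,0,2.2,1],[0.52,0.01,0,0,0,2.2,1],[0.26,0.01,0,0,0,1.1,1],[0,0,0,0,0,0,1],[0,0,0,0,0,0,1]]]' 40
python3 - <<'E'
from h import *
Z['bolt_nose']=.166
look(['gate_edge','gate_hinge','bolt_nose'])
im=imaging.get_image('scene')['frame'][140:240,240:400,::-1]
im2=imaging.get_image('top')['frame'][120:220,240:400,::-1]
cv2.imwrite('pics/d.png',cv2.resize(np.vstack([im,im2]),None,fx=3,fy=3,interpolation=cv2.INTER_CUBIC))
E
```

```text
time: 8.9
position: [0.5915, 0.0364, 0.2265]
tool_rot: [0.754, 3.05, -0.0]
ft_force: [2.6, -0.3, -1.3]
grip_width: 0.271
gate_edge scene 0.65 [177.2 293.9] atz [ 0.539 -0.077  0.14 ]
gate_edge top 0.76 [220.8 342.7] atz [ 0.532 -0.069  0.14 ]
  tri [ 0.5339 -0.0744  0.1331] 0.0092
gate_hinge scene 0.76 [225.9 355.6] atz [0.655 0.141 0.14 ]
gate_hinge top 0.64 [146.8 331.6] atz [ 0.72  -0.047  0.14 ]
  tri [0.6976 0.0523 0.2275] 0.1863
bolt_nose scene 0.65 [172.9 301.3] atz [ 0.535 -0.054  0.166]
```

View pics/d.png

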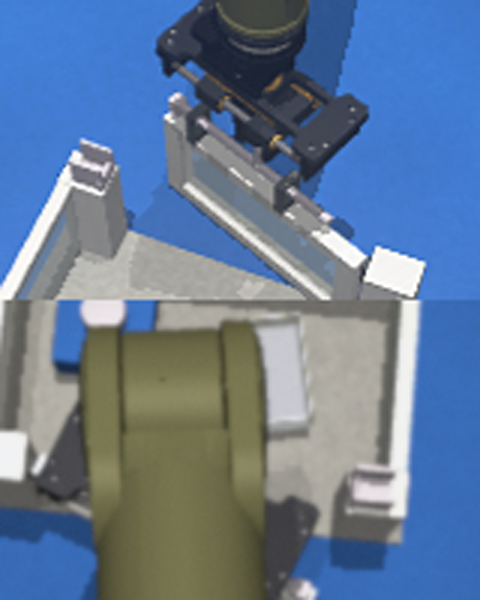

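The gate is ajar and the knob is still gripped. The free edge moved about 104 mm, so the angle is about 0.40 rad. One settling check, then I hand it in.

```bash
python3 -m jog '[[[0,0,0,0,0,0,1],[0,0,0,0,0,0,1],[0,0,0,0,0,0,1]]]' 40; python3 - <<'E'
from h import *
look(['gate_edge'])
from bench import close_job
print(abs(ctrl.get_state()['qd']).max()); print(close_job())
E
```

```text
time: 9.9
position: [0.5914, 0.0365, 0.2265]
tool_rot: [-0.755, -3.05, 0.0]
ft_force: [2.0, -2.7, -2.0]
grip_width: 0.27
gate_edge scene 0.6 [176.1 292.5] atz [ 0.536 -0.083  0.14 ]
gate_edge top 0.74 [218.4 343.6] atz [ 0.538 -0.072  0.14 ]
  tri [ 0.5387 -0.0763  0.145 ] 0.0103
0.002238340598518334
the job is handed in; nothing more can be done
None
```

The job is handed in, at about 10 s on the robot's clock. The gate is ajar, and the gripper is still holding the knob at a 40 N grip setting with the bolt drawn back. The interface gave no verdict.

I gripped the ball knob from above with the jaws along the gate and lifted the bolt 12 mm. I then drew it back about 39 mm, judged from the tool's travel. The picture showed the nose clear of the keeper. I eased the gate open along its arc by 22° in two slow steps.

Last checks:
- **Gate opening:** the free edge had moved about 100 to 104 mm, which is about 0.39 to 0.40 rad. The two camera views of the edge disagreed by about 10 mm, which still leaves it well inside 70 to 130 mm.
- **Stillness and grip:** the arm stood still (joint speeds about 0.002 rad/s). The jaw opening was steady at about 23.5 mm; the ball is 26 mm, a difference I can't explain. The wrist felt 2 to 3 N, about what the spring should give.
- **Networks:** the top-view hinge detection in the last full look was clearly wrong, and the bolt nose was found only in the scene view, so I used neither.
- **Loose things:** the arm kept well above all of them. I did not measure their positions again afterwards.

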